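# Start the drum-shell turntable from its bench console

### The job

Start the drum-shell turntable from the four-control console on the bench; nothing needs gripping. First push down the raised end of the rocker switch so that it tips fully over to on, next press the big mushroom-shaped palm button fully down and keep it down for a full second before letting go, and last press the square key fully in, where it stays. Do not press the small round button, and do not move or pick up any of the loose things on the bench or on the console.

Things in the scene. Friction and masses are not known exactly. Their poses are not given: they have to be found in the camera images.
- console: Grey control console fixed to the bench, 170 (x) by 380 (y) by 70 mm high, aluminium top. Origin: centre of its underside; +x points to its back, away from the robot, turned up to 0.3 rad. Four grey and black controls stand in a row along its y, 35 mm in front (-x) of its middle, 85 mm apart, in an order that changes from run to run; two loose things stand behind them.
- rocker_raised (a point): Rocker switch: grey, 64 mm long (along the console's x), 34 mm wide, in a black frame 76 by 48 mm. Its top is a shallow V: the half towards the robot (-x) starts raised, sloping up at about 0.4 rad, the far half level. This point, on the top of the raised half, 20 mm from the pivot, sinks 8 mm with it to 84 mm above the bench. 2 to 4 N tips it; it stays where it is left.
- rocker_pivot (a point): Middle of the rocker, on its pivot line (across the rocker, along the console's y), in the bottom of the V, 84 mm above the bench; fixed. The pushed half ends level at this height.
- rocker (a joint): Rocker angle (rad): 0 = off (near end raised), 0.4 = stop, fully on (near end level, far end raised).
- palm_top (a point): Palm button: grey mushroom head 60 mm across on a 28 mm stem over a black collar. This point is the middle of its top, 108 mm above the bench when up; it moves with the button. Spring-loaded: 2.5 N starts it, about 6 N holds it fully down, 8 mm of travel; it springs back when let go.
- palm (a joint): Travel of the palm button (m): 0 = up, 0.008 = fully down.
- key_top (a point): Square key: grey, 30 by 30 mm, in a 44 mm square black frame. This point is the middle of its top, 92 mm above the bench when out; it moves with the key. Travel 6 mm straight down, about 3 N of friction; it stays where it is left, and its top still stands 6 mm proud of the frame when fully in.
- key (a joint): Travel of the square key (m): 0 = out, 0.006 = fully in.
- small_top (a point): Small round button, not to be pressed: grey, 22 mm across, in a round black collar of 38 mm. This point is the middle of its top, 90 mm above the bench. Spring-loaded, 1.5 N starts it.
- small (a joint): Travel of the small round button (m): 0 = up, 0.005 = fully down.
- shell: Loose drum shell, open wooden tube with steel bands, 165 mm high, 152 mm across at the foot and 180 mm at the belly, standing on the wooden turntable (a fixed disc 260 mm across, 22 mm high) to the right of the console (seen from the robot). Origin: centre of its foot. Leave alone.
- lug: Loose brass drum lug, a spool 20 mm across and 40 mm high, standing on the console behind the controls. Origin: centre of its foot. Leave alone.
- drumkey: Loose steel drum key standing on the console behind the controls, 18 mm stem with a cross bar 44 by 10 mm, 32 mm high. Origin: centre of its foot. Leave alone.
- wrench: Loose steel wrench lying on the bench just in front of the console, roughly parallel to it. Origin: centre of its underside. Leave alone.
- jar: Loose jar with a steel cap, 60 mm across, 80 mm high, on the bench behind the console. Origin: centre of its foot. Leave alone.
- hoop: Loose steel drum hoop lying flat, 160 mm across, 25 mm high, left of and behind the console. Origin: its centre, on the underside. Leave alone.
- bin: Loose yellow parts bin 150 by 110 by 75 mm, on the bench left of the console. Origin: centre of its underside. Leave alone.

How it is judged:
By the outcome, as a careful person would: the job done as asked, in the order asked, and still so for the second after the job is handed in, with the robot touching nothing.
It also fails if it takes over 48 s, if anything falls off the work surface, if the arm or the gripper's body presses on something with over 40 N, if the wrist force passes 120 N, or if a joint passes its speed limit or range.

### The arm

A 6-joint arm with a two-finger parallel gripper is mounted at the origin on the work surface. World frame = base frame: x ahead of the robot, y to its left, z up, the work surface at z = 0. Lengths are in mm, angles in rad, forces in N, time in s.
With the tool pointing down it reaches from about 350 to 850 mm from the base axis. Payload 8.1 kg.
Tool frame: the origin (TCP) lies midway between the tips of the shut fingers; the grasp point (between the pads) lies 19 mm behind it; z points along the fingers, y is the direction in which the jaws open and shut (so a half turn about z gives the same grasp; the last joint's range is limited). The gripper opens to 85 mm and grips with 20 to 120 N. Pads are 22 mm wide; open, the fingers measure 114 mm over their backs; the gripper's body (76 mm by 85 mm) begins 54 mm behind the grasp point. The pads swing forward as they close: fully open they stand 13 mm farther back than shut.
Start: joints at [-1.342, 0.13, 1.488, -0, 1.523, -0.085], TCP at [185.225, -570.699, 231.292] pointing down, gripper open.
Joint ranges: [-2.96, 2.96], [-0.89, 2.26], [0.02, 2.5], [-1.34, 4.48], [0, 2.73], [-2.66, 2.66]. Speed limits (rad/s): [2.39, 2.39, 2.79, 3.14, 3.14, 3.14].

### API

Orientations are given as a 3x3 rotation matrix whose columns are the frame's x, y, z axes.
In Python, from workcell import read_state, read_camera, camera_info, job_done, search_frame, cut_out, place_of gives the robot as it stands.
- The arm moves only by the shell command python3 -m creep 'ROWS' [OPENING]. ROWS is a JSON object of lists of equal length, an entry for each row: "xyz": the shift along the tool's x, y, z in m, a list of three; "delta_rot": the turn, a rotation vector about the tool's x, y, z in rad, a list of three. A call has 1 to 8 rows; each row shifts and turns the commanded pose from where the row before left it, along the tool's axes as they then stand; what a row does not reach is not made up. A row lasts 1/10 s, in which the tool goes at most 50 mm and 8.59 degrees, less where a joint would pass 70% of its speed; a pose out of reach is approached as far as the arm can. A call with a gripper value outside its range is refused whole. OPENING is the finger opening in m, from 0 to 0.0854, set as the call begins (- or left out, the last holds). The fingers move at their own pace and stop on an object; the grip force is fixed at half the most. Time passes only in rows, so rows that do not move let the fingers close. It gives the time, the measured TCP pose, the force and the opening at its end, in the units of the state.
- read_state(): the state, without advancing time (a new reading comes with each control period).
- read_camera(name): name is "scene" or "top" or "wrist"; returns (picture, depth): 420x560x3 uint8, blue, green, red; 420x560 float32, mm along the optical axis (not along the pixel's ray), 0 where there is no reading.
- camera_info(name): a dict with "mtx" (3x3 intrinsics, pixels), "rvec" (rotation vector, rad) and "tvec" (3), from world to camera coordinates, as OpenCV has them; the wrist camera has in their place "tool_from_camera" (4x4, takes a point from camera to tool coordinates, whose origin is the TCP and whose axes are the flange's). Camera axes: x right, y down, z forward; pixel columns grow to the right and rows downward; lengths in mm; the calibration is good to about 2 mm. A picture is of the moment at which its call begins: read the wrist's pose just before it. camera_info takes no time and is no camera call.
- job_done(): hands the job in, once; it reports no verdict.
Trained networks look in the newest picture that a camera, given by its name, has taken for a name from the list of things; names that differ only in an ending like _2 or _b are one class to them, and where a whole thing is asked for, a point or a joint stands for the part that bears it (a point fixed in the world has none). Each returns a list of dicts, best first, with "score" (0 to 1); they miss things now and then, are a little off and sometimes report something else, mostly with a low value. They report only what shows in the picture. A call takes as long as a camera call.
- search_frame(camera, label): "location" ([column, row] in pixels, amid what is visible of it).
- cut_out(camera, label): "pixels" (420x560 bool, what is visible of it) and "location" ([column, row] in pixels, amid what is visible of it).
- place_of(camera, label): "location" ([column, row] in pixels: a listed point, or the origin of a listed thing).
The state is a dict: "t": time; "qpos": joint angles; "qd": joint speeds; "tau": joint torques, N m; "eef_pos": TCP position; "ee_rot": TCP orientation; "force": force on the tool from outside, world axes, zero at the start; "ft_torque": the same for the moment, N m; "opening": finger opening in mm.
Only numpy, scipy, OpenCV 4.12 (cv2) and the standard library are available. Lean on these libraries where they do the work, as an engineer would, in place of code of your own. Each camera call takes 0.05 s, during which the arm holds its last target. There are 200 camera calls.

## Working session

There is one attempt and no reset: what is moved stays moved. The work goes in short steps, Python scripts to look and compute and a shell command to move; the robot and the scene stay as the last step left them, time stands still between calls to the robot, and variables do not carry over. Pictures are saved under pics/ and viewed, about 8 in all and at most 12, crops included, and the job is handed in when it is done.

```bash
mkdir -p pics; ls; cat > h.py <<'E'
import numpy as np, cv2
from workcell import *
def ext(n):
    i=camera_info(n); K=np.array(i["mtx"],float)
    R=cv2.Rodrigues(np.array(i["rvec"],float))[0]; return K,R,np.array(i["tvec"],float).ravel()
def at_z(n,px,z):
    K,R,t=ext(n); d=R.T@np.linalg.inv(K)@np.array([px[0],px[1],1.]); c=-R.T@t
    return c+d*(z-c[2])/d[2]
def proj(n,p):
    K,R,t=ext(n); q=K@(R@np.array(p,float)+t); return q[:2]/q[2]
def depth_pt(n,d,px):
    K,R,t=ext(n); u,v=int(round(px[0])),int(round(px[1])); w=d[v-2:v+3,u-2:u+3]; z=np.median(w[w>0])
    return R.T@(np.linalg.inv(K)@np.array([px[0],px[1],1.])*z-t)
E
python3 - <<'E'
from h import *
np.set_printoptions(precision=1,suppress=True)
H=dict(rocker_raised=92,rocker_pivot=84,palm_top=108,key_top=92,small_top=90,console=0,lug=70,drumkey=70,wrench=0)
for n in("top","scene"):
    im,d=read_camera(n); cv2.imwrite(f"pics/{n}0.png",im)
    for l,z in H.items():
        for r in place_of(n,l)[:2]:
            print(n,l,round(r["score"],2),np.array(r["location"]),at_z(n,r["location"],z),depth_pt(n,d,r["location"]))
s=read_state(); print(s["t"],s["eef_pos"],np.array(s["ee_rot"]),s["force"])
E
```

```text
pics
top rocker_raised 0.67 [279.3 252.6] [476.9  15.8  92. ] [476.9  15.8  91.2]
top rocker_raised 0.29 [266.1 235.4] [523.2  51.5  92. ] [526.2  52.   70.3]
top rocker_pivot 0.77 [278.  246.1] [495.3  19.3  84. ] [495.3  19.3  83.6]
top palm_top 0.58 [244.7 239.6] [509.6 107.9 108. ] [509.7 108.  107. ]
top key_top 0.46 [219.5 235.3] [523.2 177.1  92. ] [523.3 177.2  91.4]
top small_top 0.54 [310.6 253.6] [474.6 -68.2  90. ] [474.6 -68.3  89.3]
top console 0.89 [265.6 235.2] [536.5  55.    0. ] [526.8  53.3  70.4]
top console 0.68 [165.6 239.1] [524.5 343.1   0. ] [523.3 341.1   8.9]
top lug 0.62 [308.6 226.8] [550.4 -64.8  70. ] [550.1 -64.7  72.4]
top drumkey 0.53 [230.9 206. ] [608.3 150.2  70. ] [602.4 147.3  99.5]
top wrench 0.66 [260.5 278.3] [413.1  68.6   0. ] [413.   68.6   1.7]
scene rocker_raised 0.64 [282.  190.6] [460.8  27.3  92. ] [464.3  26.9  96. ]
scene rocker_pivot 0.56 [281.8 201.6] [488.8  23.2  84. ] [491.5  22.8  87.2]
scene palm_top 0.67 [313.3 194.3] [495.9  97.7 108. ] [496.9  97.4 109.2]
scene key_top 0.63 [349.7 204.9] [526.3 181.   92. ] [527.4 180.6  93.3]
scene small_top 0.62 [240.9 198. ] [469.8 -74.   90. ] [470.9 -74.   91.2]
scene small_top 0.57 [312.8 197. ] [489.   98.7  90. ] [505.7  94.7 110. ]
scene console 0.56 [292.9 233.3] [525.9  46.7   0. ] [577.3  37.6  72.2]
scene lug 0.65 [247.4 230.1] [553.  -66.3  70. ] [564.7 -66.3  85.9]
scene drumkey 0.55 [155.1 220.2] [ 495.6 -282.    70. ] [ 544.8 -266.3  130.8]
scene drumkey 0.53 [343.6 236.1] [598.7 153.   70. ] [610.2 148.5  86.9]
1.0 [ 185.2 -570.7  231.3] [[ 1.   0.3  0. ]
 [ 0.3 -1.  -0. ]
 [-0.   0.  -1. ]] [-0.2  1.  -0.7]
```

```bash
python3 - <<'E'
import cv2
a=cv2.imread("pics/top0.png")[180:310,180:380]
cv2.imwrite("pics/c.png",cv2.resize(a,None,fx=4,fy=4,interpolation=cv2.INTER_CUBIC))
E
```

```text
(no output)
```

View pics/c.png

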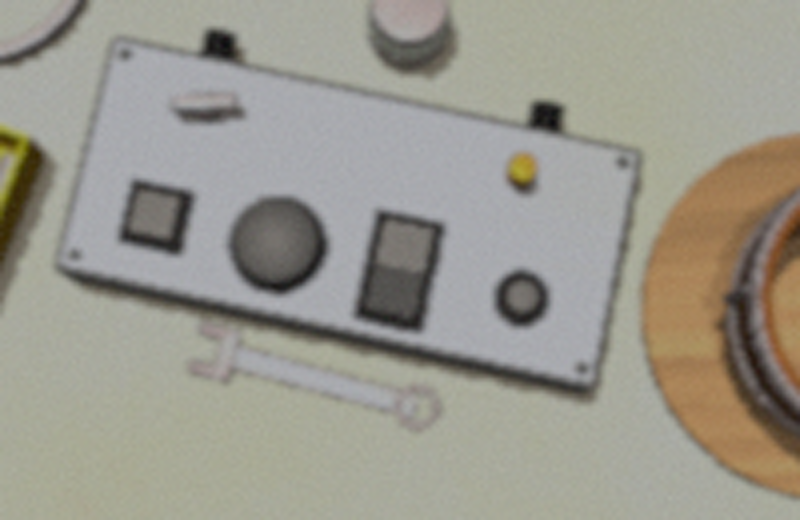

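View pics/scene0.png

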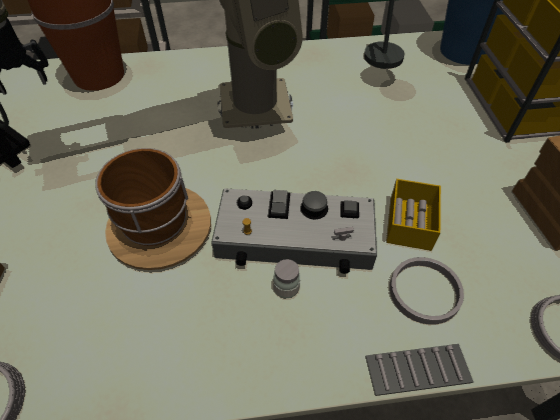

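```bash
cat > fit.py <<'E'
from h import *
from scipy.optimize import least_squares
np.set_printoptions(precision=4,suppress=True)
P={"key":(2,92),"palm":(1,108),"pivot":(0,84),"small":(-1,90)}
px={"key":(219.2,234.6),"palm":(249.5,240.7),"pivot":(279.5,247),"small":(310.5,254.2)}
M={k:at_z("top",px[k],P[k][1]) for k in P}
f=lambda v:np.concatenate([v[:2]+P[k][0]*85*np.array([-np.sin(v[2]),np.cos(v[2])])-M[k][:2] for k in P])
v=least_squares(f,[495,18,-.2],x_scale=[1,1,.01]).x
if __name__=="__main__":
    print(v,f(v).round(1))
    s=read_state(); R=np.array(s["ee_rot"]); p=np.array(s["eef_pos"]); print(R,p)
    c,sn=np.cos(v[2]),np.sin(v[2]); x=np.array([c,sn,0]); T=np.stack([x,np.cross([0,0,-1],x),[0,0,-1]],1)
    rv=cv2.Rodrigues(R.T@T)[0].ravel(); print("rotvec tool",rv)
    tgt=np.array([v[0],v[1],0])-21*x; tgt[2]=150; print(tgt,"shift",T.T@(tgt-p))
E
python3 fit.py
```

```text
[490.7351  13.4977  -0.2053] [ 0.3  1.9  1.4  1.6 -2.1 -1.7  0.4 -1.8]
[[ 0.9512  0.3086  0.    ]
 [ 0.3086 -0.9512 -0.0001]
 [-0.      0.0001 -1.    ]] [ 185.2124 -570.7044  231.3163]
rotvec tool [0.0001 0.     0.519 ]
[470.1759  17.7781 150.    ] shift [ 159.0328 -634.2117   81.3163]
```

```bash
python3 -m creep '{"xyz":[[0,0,0],[0,0,0],[0,0,0],[0,0,0]],"delta_rot":[[0,0,0.13],[0,0,0.13],[0,0,0.13],[0,0,0.129]]}' 0
python3 -m creep '{"xyz":[[0.01,-0.04,0],[0.01,-0.04,0],[0.01,-0.04,0],[0.01,-0.04,0],[0.01,-0.04,0],[0.01,-0.04,0],[0.01,-0.04,0],[0.01,-0.04,0]],"delta_rot":[[0,0,0],[0,0,0],[0,0,0],[0,0,0],[0,0,0],[0,0,0],[0,0,0],[0,0,0]]}'
python3 -m creep '{"xyz":[[0.01,-0.04,0],[0.01,-0.04,0],[0.01,-0.04,0],[0.01,-0.04,0],[0.01,-0.04,0],[0.01,-0.04,0],[0.01,-0.04,0],[0,0,0]],"delta_rot":[[0,0,0],[0,0,0],[0,0,0],[0,0,0],[0,0,0],[0,0,0],[0,0,0],[0,0,0]]}'
cat > go.py <<'E'
import sys; from fit import *
# wrist refine + shift to targets
s=read_state(); R=np.array(s["ee_rot"]); p=np.array(s["eef_pos"])
print("t",s["t"],"p",p,"F",s["force"],"op",s["opening"],"q",np.array(s["qpos"]))
if len(sys.argv)>1:
    im,d=read_camera("wrist"); cv2.imwrite(f"pics/{sys.argv[1]}.png",im)
    i=camera_info("wrist"); K=np.array(i["mtx"],float); C=np.array(i["tool_from_camera"],float)
    for k,l,z in(("pivot","rocker_pivot",84),("rais","rocker_raised",92),("palm","palm_top",108),("key","key_top",92),("small","small_top",90)):
        for r in place_of("wrist",l)[:1]:
            u=r["location"]; D=R@C[:3,:3]@np.linalg.inv(K)@np.array([u[0],u[1],1.]); o=p+R@C[:3,3]
            print(l,round(r["score"],2),np.array(u),(o+D*(z-o[2])/D[2]).round(1))
for k,off,z in(("rocker",(-21,0),84),("palm",(0,85),100),("key",(0,170),86)):
    a=v[2]; Rz=np.array([[np.cos(a),-np.sin(a)],[np.sin(a),np.cos(a)]])
    t=np.append(v[:2]+Rz@off,z); print(k,t.round(1),"shift mm",(R.T@(t-p)).round(1))
E
python3 go.py w1
```

```text
t: 1.4
eef_pos: [185.2, -570.7, 231.3]
ee_rot: [[0.978, -0.209, -0.0], [-0.209, -0.978, -0.0], [-0.0, 0.0, -1.0]]
force: [-0.3, 0.2, -0.5]
opening: 27.8
t: 2.2
eef_pos: [329.2, -272.3, 231.5]
ee_rot: [[0.979, -0.204, 0.001], [-0.204, -0.979, -0.001], [0.001, 0.0, -1.0]]
force: [1.0, -0.5, 0.9]
opening: 0.2
t: 3.0
eef_pos: [455.5, -9.7, 231.4]
ee_rot: [[0.98, -0.199, 0.001], [-0.199, -0.98, 0.002], [0.001, -0.002, -1.0]]
force: [-0.2, 0.4, -0.2]
opening: 0.1
t 3.0 p [455.5313  -9.746  231.4276] F [-0.1884  0.3695 -0.2284] op 0.09147448362542578 q [-0.1353 -0.2714  1.8709  0.0017  1.5415  1.6357]
rocker_pivot 0.67 [242.5 152.6] [493.5  15.1  84. ]
rocker_raised 0.79 [242.6 178. ] [471.8  19.2  92. ]
palm_top 0.66 [136.3 159.7] [507.9 101.5 108. ]
key_top 0.67 [ 52.5 153.4] [527.5 180.7  92. ]
small_top 0.71 [337.2 156.2] [473.9 -68.6  90. ]
rocker [470.2  17.8  84. ] shift mm [  8.8 -29.6 147.5]
palm [508.1  96.7 100. ] shift mm [  30.2 -114.6  131.6]
key [525.4 179.9  86. ] shift mm [  30.6 -199.5  145.8]
```

View pics/w1.png

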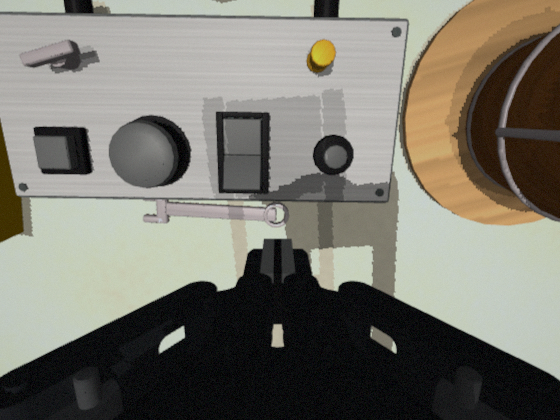

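The wrist view shows the rocker pivot at (243,153), palm at (148,152), key at (55,152) and small button at (335,155), all within 2–3 mm of the top-camera fit. I'll move over the raised half of the rocker, then push slowly.

```bash
python3 -m creep '{"xyz":[[0.005,-0.016,0],[0.0055,-0.0155,0],[0,0,0.04],[0,0,0.04],[0,0,0.04],[0,0,0.006],[0,0,0],[0,0,0]],"delta_rot":[[0,0,0],[0,0,0],[0,0,0],[0,0,0],[0,0,0],[0,0,0],[0,0,0],[0,0,0]]}'
python3 go.py w2
```

```text
t: 4.1
eef_pos: [472.5, 14.2, 107.6]
ee_rot: [[0.979, -0.205, 0.003], [-0.205, -0.979, -0.0], [0.003, -0.0, -1.0]]
force: [0.5, 0.0, 0.1]
opening: -0.1
t 4.1 p [472.4717  14.2343 107.6244] F [0.4745 0.042  0.0533] op -0.08470954394225459 q [-0.0784 -0.1252  1.9755 -0.      1.2883  1.6985]
rocker_raised 0.64 [264.  242.1] [473.7  21.1  92. ]
palm_top 0.85 [ 86.  214.8] [511.2  98.8 108. ]
small_top 0.61 [425.7 207.7] [474.5 -67.1  90. ]
rocker [470.2  17.8  84. ] shift mm [-3.  -3.  23.6]
palm [508.1  96.7 100. ] shift mm [ 17.9 -88.    7.7]
key [525.4 179.9  86. ] shift mm [  17.8 -173.    21.7]
```

View pics/w2.png

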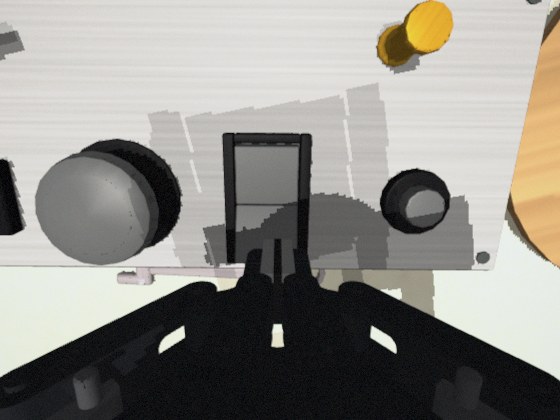

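The fingers stand over the near half of the rocker, with the pivot line at row 205. They are about 5 mm right of its middle (column 278 against 267). I'll shift 5 mm, then press.

```bash
python3 -m creep '{"xyz":[[-0.002,-0.005,0],[0,0,0.005],[0,0,0.005],[0,0,0.005],[0,0,0.004],[0,0,0.003],[0,0,0.002],[0,0,0]],"delta_rot":[[0,0,0],[0,0,0],[0,0,0],[0,0,0],[0,0,0],[0,0,0],[0,0,0],[0,0,0]]}'
```

```text
t: 5.2
eef_pos: [469.8, 20.3, 83.7]
ee_rot: [[0.979, -0.204, -0.001], [-0.204, -0.979, 0.0], [-0.001, 0.0, -1.0]]
force: [-18.2, 2.5, 32.4]
opening: -0.1
```

```bash
python3 -m creep '{"xyz":[[0,0,-0.02],[0,0,-0.03],[0.006,-0.02,0],[0.006,-0.025,0],[0.006,-0.025,0],[0.004,-0.015,0],[0,0,0],[0,0,0]],"delta_rot":[[0,0,0],[0,0,0],[0,0,0],[0,0,0],[0,0,0],[0,0,0],[0,0,0],[0,0,0]]}'
python3 go.py w3
```

```text
t: 6.0
eef_pos: [508.6, 98.6, 130.8]
ee_rot: [[0.979, -0.203, -0.001], [-0.203, -0.979, -0.001], [-0.001, 0.001, -1.0]]
force: [0.2, -0.9, -0.8]
opening: 0.4
t 6.0 p [508.6246  98.6137 130.7623] F [ 0.2263 -0.8828 -0.7973] op 0.42367348408118694 q [ 0.0929 -0.0186  1.8298 -0.0005  1.3315  1.8682]
rocker_pivot 0.62 [411.4 219.9] [492.8  14.5  84. ]
rocker_raised 0.98 [404.2 248.8] [478.1  23.7  92. ]
palm_top 0.69 [271.8 236.6] [509.2 101.4 108. ]
key_top 0.72 [137.1 225. ] [527.2 182.   92. ]
small_top 0.95 [547.9 224.9] [474.9 -65.6  90. ]
rocker [470.2  17.8  84. ] shift mm [-21.2  86.9  46.8]
palm [508.1  96.7 100. ] shift mm [-0.1  2.  30.8]
key [525.4 179.9  86. ] shift mm [ -0.1 -83.1  44.7]
```

View pics/w3.png

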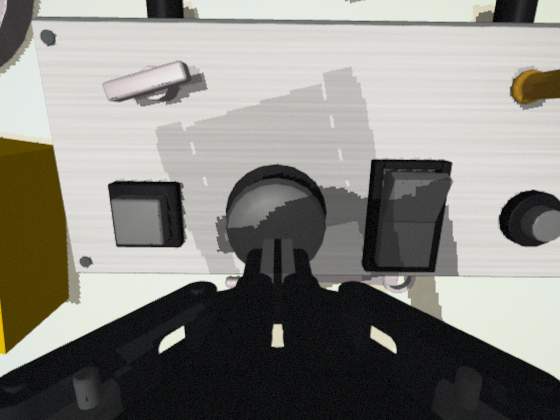

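The rocker is tipped: its far end stands up (about (415,185)) and the near half is level. The fingers are over the palm head, so I'll press and hold it.

```bash
python3 -m creep '{"xyz":[[0,-0.001,0.01],[0,0,0.008],[0,0,0.005],[0,0,0.004],[0,0,0.0025],[0,0,0.0025],[0,0,0],[0,0,0]],"delta_rot":[[0,0,0],[0,0,0],[0,0,0],[0,0,0],[0,0,0],[0,0,0],[0,0,0],[0,0,0]]}'
```

```text
t: 7.1
eef_pos: [509.4, 99.9, 99.9]
ee_rot: [[0.979, -0.204, 0.001], [-0.204, -0.979, 0.0], [0.001, -0.0, -1.0]]
force: [-2.5, -0.8, 6.4]
opening: 0.1
```

```bash
python3 -m creep '{"xyz":[[0,0,0.001],[0,0,0]],"delta_rot":[[0,0,0],[0,0,0]]}'
```

```text
t: 7.3
eef_pos: [509.5, 99.9, 99.7]
ee_rot: [[0.979, -0.204, 0.001], [-0.204, -0.979, 0.0], [0.001, -0.0, -1.0]]
force: [-7.0, -1.9, 13.6]
opening: -0.1
```

```bash
Z='[0,0,0]'; python3 -m creep '{"xyz":[[0,0,0.0005],[0,0,0],[0,0,0],[0,0,0],[0,0,0],[0,0,0],[0,0,0],[0,0,0]],"delta_rot":[[0,0,0],[0,0,0],[0,0,0],[0,0,0],[0,0,0],[0,0,0],[0,0,0],[0,0,0]]}'
python3 -m creep '{"xyz":[[0,0,0],[0,0,0],[0,0,0],[0,0,0],[0,0,0],[0,0,0],[0,0,0],[0,0,0]],"delta_rot":[[0,0,0],[0,0,0],[0,0,0],[0,0,0],[0,0,0],[0,0,0],[0,0,0],[0,0,0]]}'
python3 -m creep '{"xyz":[[0,0,-0.015],[0,0,-0.02],[0,-0.02,0],[0,-0.03,0],[0,-0.02,0],[0,-0.011,0],[0,0,0],[0,0,0]],"delta_rot":[[0,0,0],[0,0,0],[0,0,0],[0,0,0],[0,0,0],[0,0,0],[0,0,0],[0,0,0]]}'
python3 go.py w4
```

```text
t: 8.1
eef_pos: [509.6, 99.9, 99.7]
ee_rot: [[0.979, -0.204, 0.001], [-0.204, -0.979, -0.0], [0.001, -0.0, -1.0]]
force: [-9.5, -1.7, 16.9]
opening: 0.2
t: 8.9
eef_pos: [509.6, 99.9, 99.7]
ee_rot: [[0.979, -0.204, 0.001], [-0.204, -0.979, -0.0], [0.001, -0.0, -1.0]]
force: [-9.1, -1.0, 16.9]
opening: -0.1
t: 9.7
eef_pos: [525.5, 178.7, 132.7]
ee_rot: [[0.979, -0.203, -0.0], [-0.203, -0.979, -0.001], [-0.0, 0.001, -1.0]]
force: [0.6, 0.1, -0.9]
opening: 0.2
t 9.7 p [525.5384 178.7091 132.6672] F [ 0.5742  0.1151 -0.9375] op 0.20641370892367872 q [ 0.2357  0.0786  1.7269 -0.0004  1.3365  2.0114]
rocker_pivot 0.58 [537.1 222. ] [491.   14.9  84. ]
rocker_raised 0.68 [525.9 252.6] [475.6  27.9  92. ]
palm_top 0.63 [417.8 236.5] [508.5 100.2 108. ]
key_top 0.94 [270.7 220.3] [529.8 181.7  92. ]
small_top 0.68 [402.7 271.4] [477.1 105.   90. ]
rocker [470.2  17.8  84. ] shift mm [-21.5 168.8  48.8]
palm [508.1  96.7 100. ] shift mm [-0.4 83.8 32.7]
key [525.4 179.9  86. ] shift mm [-0.4 -1.2 46.7]
```

View pics/w4.png

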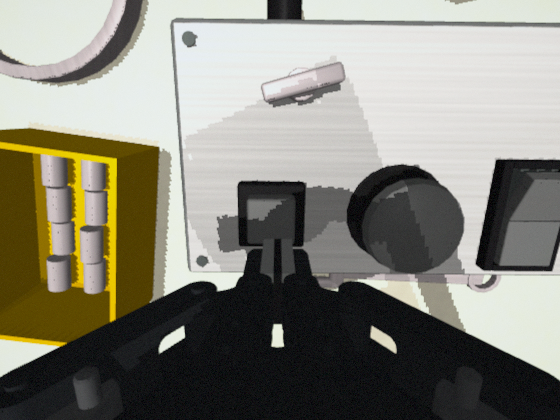

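The key (centre about (270,217)) lies ahead of the fingertips, 2–3 mm left and 2 mm back. The palm button has sprung back up. I'll press the key.

```bash
python3 -m creep '{"xyz":[[0.002,-0.003,0.015],[0,0,0.015],[0,0,0.006],[0,0,0.004],[0,0,0.003],[0,0,0.003],[0,0,0.001],[0,0,0]],"delta_rot":[[0,0,0],[0,0,0],[0,0,0],[0,0,0],[0,0,0],[0,0,0],[0,0,0],[0,0,0]]}'
python3 -m creep '{"xyz":[[0,0,0.0005],[0,0,0]],"delta_rot":[[0,0,0],[0,0,0]]}'
```

```text
t: 10.8
eef_pos: [528.6, 181.8, 86.1]
ee_rot: [[0.979, -0.204, 0.001], [-0.204, -0.979, 0.0], [0.001, -0.0, -1.0]]
force: [-0.3, 0.1, 0.1]
opening: 0.1
t: 11.0
eef_pos: [528.6, 181.8, 86.0]
ee_rot: [[0.979, -0.204, 0.001], [-0.204, -0.979, 0.0], [0.001, -0.0, -1.0]]
force: [-2.9, -1.4, 4.5]
opening: 0.2
```

```bash
python3 -m creep '{"xyz":[[0,0,0.001],[0,0,0.0005],[0,0,0]],"delta_rot":[[0,0,0],[0,0,0],[0,0,0]]}'
```

```text
t: 11.3
eef_pos: [528.7, 181.9, 85.8]
ee_rot: [[0.979, -0.204, 0.001], [-0.204, -0.979, 0.0], [0.001, -0.0, -1.0]]
force: [-8.1, -2.8, 15.2]
opening: 0.3
```

```bash
python3 -m creep '{"xyz":[[0,0,-0.02],[0,0,-0.04],[0,0,-0.045],[-0.04,0,-0.02],[-0.04,0,0],[-0.03,0,0],[0,0,0],[0,0,0]],"delta_rot":[[0,0,0],[0,0,0],[0,0,0],[0,0,0],[0,0,0],[0,0,0],[0,0,0],[0,0,0]]}'
python3 go.py w5 | head -7
python3 - <<'E'
from h import *
im,d=read_camera("scene"); cv2.imwrite("pics/s5.png",cv2.resize(im[130:310,140:470],None,fx=2.4,fy=2.4))
s=read_state();R=np.array(s["ee_rot"]);p=np.array(s["eef_pos"])
w,dw=read_camera("wrist"); i=camera_info("wrist"); K=np.array(i["mtx"],float); C=np.array(i["tool_from_camera"],float)
v,u=np.mgrid[:420,:560]; X=np.stack([(u-K[0,2])/K[0,0]*dw,(v-K[1,2])/K[1,1]*dw,dw],-1)@C[:3,:3].T+C[:3,3]; X=X@R.T+p
a=-.205; ex=np.array([np.cos(a),np.sin(a)]); ey=np.array([-ex[1],ex[0]])
for n,y,x in(("key",170,0),("palm",85,0),("rocker near 20",0,-20),("rocker far 20",0,20),("small",-85,0)):
    c=np.array([492.8,15])+x*ex+y*ey; m=(np.hypot(*(X[...,:2]-c).transpose(2,0,1))<6)&(dw>0)
    print(n,m.sum(),np.median(X[m][:,2]).round(1) if m.any() else None)
E
```

```text
t: 12.1
eef_pos: [420.6, 204.4, 209.1]
ee_rot: [[0.979, -0.203, 0.002], [-0.203, -0.979, 0.0], [0.001, -0.001, -1.0]]
force: [0.3, -0.0, 0.4]
opening: 0.0
t 12.1 p [420.5537 204.3671 209.1371] F [ 0.3023 -0.0163  0.3611] op 0.0029280353820061783 q [ 0.3428 -0.2263  1.8739 -0.0002  1.4925  2.1178]
rocker_pivot 0.93 [493.  59.] [491.9  16.5  84. ]
rocker_raised 0.8 [487.3  86.5] [472.6  26.5  92. ]
palm_top 0.6 [397.   54.3] [508.4  98.9 108. ]
key_top 0.72 [275.7  58.4] [525.9 183.5  92. ]
rocker [470.2  17.8  84. ] shift mm [ 86.3 172.7 125.1]
palm [508.1  96.7 100. ] shift mm [107.4  87.7 109.2]
key 204 85.9
palm 241 107.7
rocker near 20 189 84.0
rocker far 20 248 93.1
small 0 None
```

View pics/s5.png

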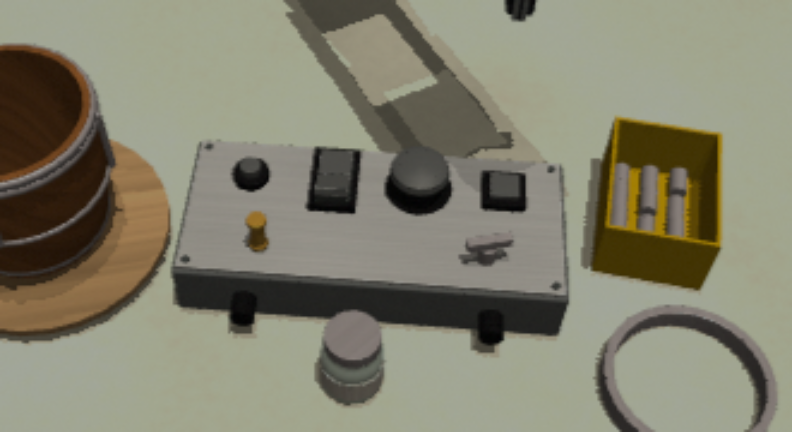

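The last picture shows every loose thing still standing and the robot clear. Measured heights are key 85.9, palm 107.7, rocker near half 84.0 and far half 93.1 mm, which match what they should be.

```bash
python3 -c "from workcell import *;print(job_done())"
```

```text
the job is handed in; nothing more can be done
None
```

The job is done and handed in at about 12 s. I tipped the rocker fully on, held the palm button down for about 1.6 s and let go, then pressed the square key fully in.

| Control | Height after (mm) | Expected (mm) | Push at the stop (N) |
|---|---|---|---|
| Rocker, near half | 84.0 | 84 | 32 |
| Rocker, far half | 93.1 (raised) | about 92 | – |
| Palm button | 107.7 (sprung back) | 108 | 17 |
| Square key | 85.9 | 86 | 15 |

- **Loose things and clearance:** In the last scene picture the lug, drum key, jar, bin, hoop and shell stand where they were. The wrench is out of sight in that picture, but I never went near it. The arm was clear of everything.
- **Not checked:** I never went near the small round button either, but it was out of the wrist camera's view at the end, so I have no final height for it.
- **Disagreement:** The first position estimates differed by 2–5 mm between cameras, up to about 10–15 mm for single points in the scene camera. I corrected this with wrist views before each press.

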